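# Push a slide box down the scanner's loading lane and start the load

### The job

With the fingertips only, push the white slide box lengthways along the loading bed, in between the two low guide rails and up against the end stop in front of the scanner, without the box or the robot ever touching either rail. It may start crooked or to one side, so line it up before it enters the lane, and do not lift or tip it. Then press the scanner's round load key fully down, let go of it, and leave the box at the stop and the other lab things where they are.

Things in the scene. Friction and masses are not known exactly. Their poses are not given: they have to be found in the camera images.
- bed: Fixed loading bed of a slide scanner: dark steel plate 380 x 220 mm, 6 mm thick, on the bench. Origin on the bench surface; x is the push direction along the lane to the scanner, z up, y the side nearer the robot. In this frame (mm) the plate spans x -200 to 180, y -110 to 110, top at z 6; x -200 to -20 is open, without rails.
- stop (a point): Top edge, mid-length, of the end stop's near face, at bed (165, 0, 36) mm. The stop is an aluminium bar across the lane, 140 mm long, 15 mm thick, its top 36 mm above the bench. Axes as the bed's.
- scanner (a point): Top edge, middle, of the front of the white scanner behind the stop, at bed (180, 0, 75) mm. The scanner spans bed x 180 to 420, y -120 to 120 mm: a flat low base, top 75 mm above the bench, and a hood from bed x 300 mm on, top at 190 mm. Axes as the bed's.
- rail_near: Aluminium guide rail on the bed's +y side (nearer the robot), not to be touched: 185 mm long along bed x, 12 wide, 14 high. Origin: centre of its underside, at bed (72.5, 64, 6) mm; axes as the bed's. It runs from bed x -20 (lane mouth) to 165; inner face at bed y 58; top 20 mm above the bench.
- rail_far: The matching guide rail on the bed's -y side, same size, origin at bed (72.5, -64, 6) mm, inner face at bed y -58 mm. The clear lane between the rails is 116 mm wide; must not be touched.
- home (a point): The point on the bed plate's top, on the lane's centre line at bed (107, 0, 6) mm, where the slide box's origin lies when the box is against the end stop. Axes as the bed's.
- slide_box: White closed plastic slide box, 116 mm long (x), 96 wide (y), 40 high, plain sides, paper label on top, 0.25 to 0.5 kg. Origin: centre of its underside, 6 mm above the bench as it stands on the plate. Starts on the open part of the bed, up to 25 mm off the lane's centre line and 9 degrees askew, x roughly down the lane. Centred, it has 10 mm to spare each side in the lane.
- load_key (a joint): Travel of the round grey load key, m: 0 up, grows as it is pressed down, 0.006 fully down; a spring brings it back up; fully down takes 5 N.
- load_key_top (a point): Centre of the load key's top face, 32 mm across, on the flat low base of the scanner at bed (222, 50) mm; 97 mm above the bench when up, 10 mm proud of its round black housing (48 mm across); the key is pressed straight down. Its z axis points up.
- vial: Bystander: small glass vial with a white cap, 26 mm across, 48 mm tall, standing on the bed plate outside the near rail, towards the scanner. Origin: centre of its underside.
- dish: Bystander: closed petri dish 60 mm across, 18 mm high, on the bench beside the bed on the far side. Origin: centre of its underside.
- pipette: Bystander: hand pipette lying on the bench on the bed's far side, about 260 mm long along its x, 24 mm thick. Origin: under its grip's front part.
- mailer: Bystander: small white slide mailer lying on the bench on the bed's near side, 82 x 30 x 20 mm (too small to be the slide box). Origin: centre of its underside.
- reagent: Bystander: amber reagent bottle 60 mm across, 100 mm tall, on the bench beyond the bed's far side. Origin: centre of its underside.
- marker: Bystander: flat-sided marker pen, white with a blue cap, lying on the bench near the bed's open end, 130 x 19 x 14 mm. Origin: on its underside at its middle.
- tip_tray: Bystander: grey divided tray 120 x 85 x 30 mm on the bench beyond the bed's open end. Origin: centre of its underside.

How it is judged:
By the outcome, as a careful person would: the job done as asked, in the order asked, and still so for the second after the job is handed in, with the robot touching nothing.
It also fails if it takes over 72 s, if anything falls off the work surface, if the arm or the gripper's body presses on something with over 40 N, if the wrist force passes 120 N, or if a joint passes its speed limit or range.

### The arm

A 6-joint arm with a two-finger parallel gripper is mounted at the origin on the work surface. World frame = base frame: x ahead of the robot, y to its left, z up, the work surface at z = 0. Lengths are in m, angles in rad, forces in N, time in s.
With the tool pointing down it reaches from about 0.3 to 0.75 m from the base axis. Payload 8.5 kg.
Tool frame: the origin (TCP) lies midway between the tips of the shut fingers; the grasp point (between the pads) lies r.hold_point_z behind it (r.hold_point_z is the distance from the TCP to the grasp point, in m); y points along the fingers, z is the direction in which the jaws open and shut, and the axes are right-handed (so a half turn about y gives the same grasp; the last joint's range is limited). The gripper opens to 88 mm and grips with 3 to 60 N. Pads are 18 mm wide; open, the fingers measure 123 mm over their backs; the gripper's body (75 mm by 187 mm) begins 45 mm behind the grasp point.
Start: joints at [-1.411, 0.381, 1.297, -0, 1.464, -0.215], TCP at [0.201, -0.512, 0.239] pointing down, gripper open.
Joint ranges: [-3.11, 3.11], [-0.89, 2.33], [0.22, 2.48], [-1.42, 4.56], [0.17, 2.85], [-2.88, 2.88]. Speed limits (rad/s): [2.39, 2.39, 3.14, 3.14, 3.14, 3.14].

### API

Orientations are given as a unit quaternion [x, y, z, w].
In Python, from station import readout, vision, r gives the robot as it stands.
- The arm moves only by the tool move_arm, never from a script. Its argument "commands" is text: rows parted by semicolons, each of 4 numbers parted by spaces: the shift along the tool's x, y, z in mm, then the turn about the tool's y in degrees. In form: tx ty tz turn; .... A call has 1 to 20 rows; each row is the pose to reach, as a shift and turn from the pose commanded when the call began, along the tool's axes at that moment; what a row does not reach only later rows make up. A row lasts 1/8 s, in which the tool goes at most 62.5 mm and 10.7 degrees, less where a joint would pass 70% of its speed; a pose out of reach is approached as far as the arm can. A call with a gripper value outside its range is refused whole. "fingers" is the finger opening in mm, from 0 to 88.1, set as the call begins (left out, the last holds). The fingers move at their own pace and stop on an object; "force" is the grip in N (left out, the last holds). Time passes only in rows, so rows that repeat a pose let the fingers close. It gives the time, the measured TCP pose, the force and the opening at its end, in the units of the state.
- readout.state(): the state, without advancing time (a new reading comes with each control period).
- vision.read_camera(name): name is "scene" or "top" or "wrist"; returns (picture, depth): 420x560x3 uint8, red, green, blue; 420x560 float32, m along the optical axis (not along the pixel's ray), 0 where there is no reading.
- vision.calibration(name): a dict with "fov_y" (degrees; the focal length in pixels is half the picture's height over the tangent of half this angle, whatever the lens; pixels are square), "cx", "cy" (the principal point, pixels), "R" (3x3) and "t" (3): a world point X has camera coordinates R X + t. Camera axes: x right, y down, z forward; pixel columns grow to the right and rows downward; lengths in m; the calibration is good to about 2 mm. A picture is of the moment at which its call begins: read the wrist's pose just before it. calibration takes no time and is no camera call; for the wrist camera it gives the pose at the moment of the call.
- r.finish_job(): hands the job in, once; it reports no verdict.
The state is a dict: "time": time; "joints": joint angles; "joint_velocities": joint speeds; "joint_torque": joint torques, N m; "ee_pos": TCP position; "ee_rot": TCP orientation; "ft_force": force on the tool from outside, world axes, zero at the start; "wrist_torque": the same for the moment, N m; "finger_gap": finger opening in m.
Only numpy, scipy, OpenCV 4.12 (cv2) and the standard library are available. Lean on these libraries where they do the work, as an engineer would, in place of code of your own. Each camera call takes 0.05 s, during which the arm holds its last target.

## Working session

There is one attempt and no reset: what is moved stays moved. The work goes in short steps, Python scripts to look and compute and a tool call to move; the robot and the scene stay as the last step left them, time stands still between calls to the robot, and variables do not carry over. Pictures are saved under pics/ and viewed, and the job is handed in when it is done.

Besides the shell and the picture viewer there is one more tool, called after "Emit:" as name(argument=value, ...), one argument or row to a line, values as JSON. move_arm: Moves the arm, as the interface text tells. Its arguments: {"type":"object","properties":{"commands":{"type":"string"},"fingers":{"type":"number"},"force":{"type":"number"}},"required":["commands"]}

```bash
ls; mkdir -p pics; cat > h.py <<'E'
import numpy as np, cv2
from station import readout, vision, r
def cal(n):
    c=vision.calibration(n); f=210/np.tan(np.radians(c['fov_y'])/2)
    return f,c['cx'],c['cy'],np.array(c['R']),np.array(c['t'])
def ray(c,u,v,z):
    f,cx,cy,R,t=c
    d=R.T@np.array([(u-cx)/f,(v-cy)/f,1]); o=-R.T@t
    return o+d*(z-o[2])/d[2]
def proj(c,X):
    f,cx,cy,R,t=c
    p=R@np.array(X)+t; return np.array([f*p[0]/p[2]+cx,f*p[1]/p[2]+cy])
E
python3 - <<'E'
from h import *
s=readout.state();print(s)
print(r.hold_point_z)
for n in ['scene','top','wrist']:
    p,d=vision.read_camera(n); cv2.imwrite(f'pics/{n}0.png',p[:,:,::-1]); np.save(f'pics/{n}0d.npy',d); print(n,vision.calibration(n))
E
```

```text
pics
{'time': 0.0, 'joints': array([-1.41129840e+00,  3.81164900e-01,  1.29823456e+00,  1.04524676e-05,
        1.46358421e+00, -2.15316081e-01]), 'joint_velocities': array([ 0.00105323, -0.0019332 ,  0.00027728, -0.0013669 ,  0.00080548,
       -0.00081634]), 'joint_torque': array([ 5.29268509e-04, -4.37940967e+01, -2.24559063e+01,  7.13744480e-02,
        3.52547946e-02, -1.02332649e-04]), 'ee_pos': array([ 0.20130259, -0.51154511,  0.2381633 ]), 'ee_rot': array([-0.13172461,  0.69521721, -0.6942342 ,  0.1317594 ]), 'ft_force': array([0.05622388, 0.15834833, 0.12782566]), 'wrist_torque': array([0.00539438, 0.06895894, 0.07738444]), 'finger_gap': 0.08835544259173853}
0.0187
scene {'fov_y': 53.99092086315944, 'cx': 272.6449058412545, 'cy': 206.53636922949363, 'R': array([[-0.64150886,  0.76701432,  0.01246671],
       [ 0.62458944,  0.531686  , -0.57201226],
       [-0.44536996, -0.35916436, -0.82015033]]), 't': array([ 0.38127556, -0.28361085,  1.12664164])}
top {'fov_y': 42.37147576739044, 'cx': 272.8191454096178, 'cy': 210.4852280211495, 'R': array([[-0.01870716, -0.99978368, -0.0090901 ],
       [-0.99201327,  0.01969451, -0.12458651],
       [ 0.12473858,  0.00668685, -0.99216711]]), 't': array([7.74186047e-04, 5.58185743e-01, 1.11926423e+00])}
wrist {'fov_y': 58.00907706368507, 'cx': 281.329743286513, 'cy': 211.43517612559063, 'R': array([[ 3.65793118e-01, -9.30696188e-01,  2.09508487e-05],
       [-8.93478582e-01, -3.51159115e-01,  2.79970177e-01],
       [-2.60559819e-01, -1.02429883e-01, -9.60008698e-01]]), 't': array([-0.55160703, -0.03831528,  0.38861032])}
```

View pics/top0.png

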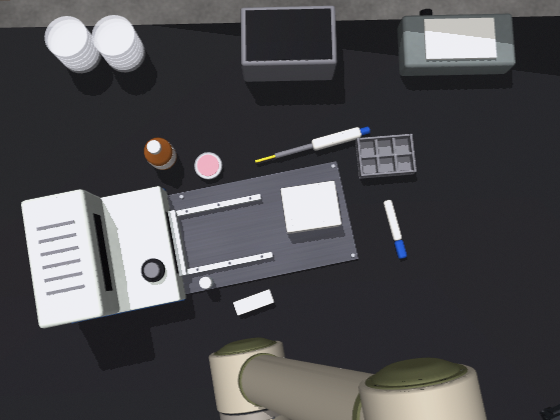

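View pics/scene0.png

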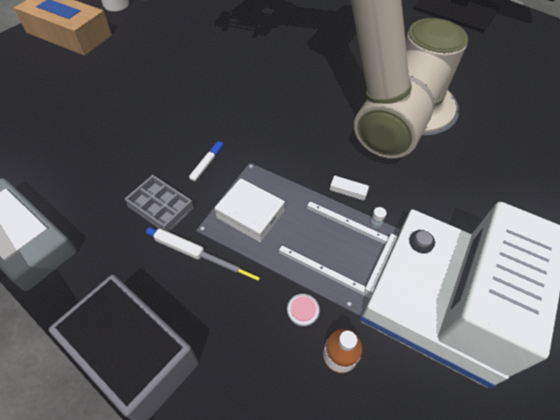

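View pics/wrist0.png

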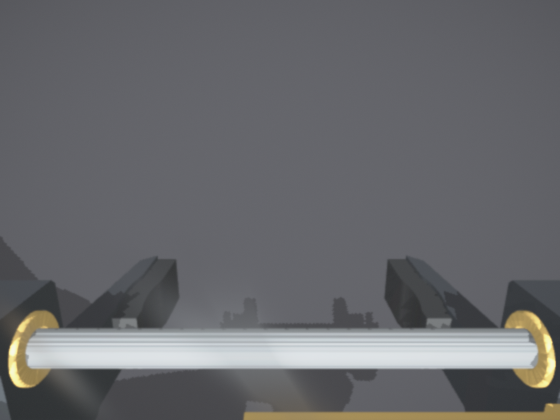

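The top view shows the box at about (311,207), the rails at (185–260, 205) and (190–270, 263), the stop at x≈177 and the load key at (152,270). Next I'll measure them.

```bash
python3 - <<'E'
from h import *
p=cv2.imread('pics/top0.png'); g=cv2.cvtColor(p,cv2.COLOR_BGR2GRAY)
crop=p[150:310,110:370]; cv2.imwrite('pics/topz.png',cv2.resize(crop,None,fx=3,fy=3,interpolation=cv2.INTER_CUBIC))
m=(g>150).astype(np.uint8)
n,l,st,ce=cv2.connectedComponentsWithStats(m)
c=cal('top')
for i in range(1,n):
    if st[i,4]>60:
        pts=np.argwhere(l==i)[:,::-1].astype(np.float32); rr=cv2.minAreaRect(pts)
        print(i,st[i],ce[i].round(1),np.round(rr[0],1),np.round(rr[1],1),round(rr[2],2))
E
```

```text
1 [244   9  12  54  71] [245.4  41.7] [249.5  35.5] [53. 11.] 90.0
4 [  45   15   98   56 4048] [93.8 42.1] [93.5 42.5] [54.4 96.9] 88.78
5 [ 424   18   74   41 2838] [459.9  38.2] [460.3  38. ] [40.2 72.4] 88.32
13 [312 127  49  22 497] [335.9 137.7] [335.9 137.6] [10.1 49.5] 74.58
23 [147 140  14  13 143] [153.1 146. ] [153.5 146. ] [12. 13.] 90.0
32 [195 152  27  27 560] [207.7 165.2] [207.8 165.3] [25.5 26.2] 45.0
47 [ 281  181   61   51 2461] [310.4 206. ] [310.6 206. ] [44.8 55.4] 81.57
48 [ 100  186   80  127 6529] [139.2 247.3] [138.6 248.8] [117.1  63.1] 79.76
49 [  21  189   82  139 7733] [ 61.3 258.5] [ 60.9 258.1] [130.6  65.4] 80.75
51 [ 168  194  105   82 1422] [207.8 236.8] [219.7 234.3] [65.6 95.3] 79.22
52 [384 200  17  40 317] [392.2 219.6] [392.2 219.7] [40.8  7.8] 74.48
60 [199 277  13  12 121] [204.8 282.2] [205.  282.5] [11. 12.] 90.0
61 [233 290  41  25 548] [253. 302.] [253.1 302. ] [14. 39.] 70.02
62 [ 212  348   60   65 1664] [232.2 382. ] [245.9 381.6] [59.3 59.8] 81.25
63 [ 373  379  106   41 3199] [428.8 403.2] [425.5 406.4] [ 41.2 100.2] 81.06
64 [233 412  37   8 198] [252.6 416.5] [251.  415.5] [36.  7.] 0.0
```

View pics/topz.png

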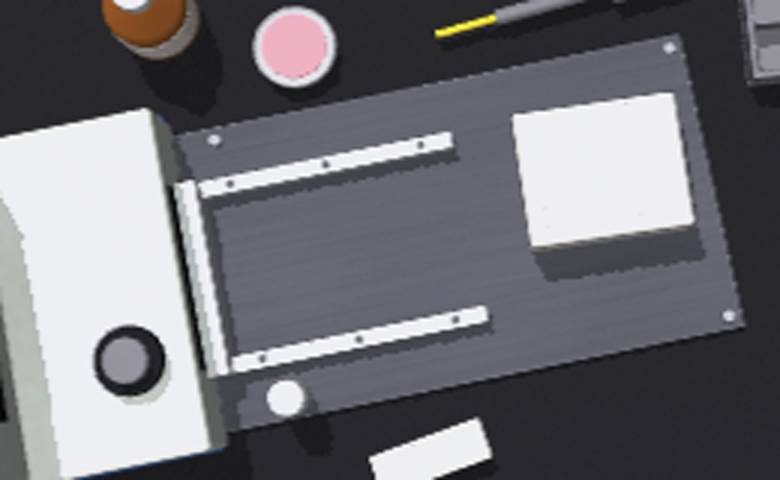

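```bash
python3 - <<'E'
from h import *
p=cv2.imread('pics/scene0.png')
cv2.imwrite('pics/scz.png',cv2.resize(p[155:315,190:450],None,fx=3,fy=3,interpolation=cv2.INTER_CUBIC))
p=cv2.imread('pics/top0.png')
cv2.imwrite('pics/topz2.png',cv2.resize(p[160:275,260:370],None,fx=5,fy=5,interpolation=cv2.INTER_CUBIC))
cv2.imwrite('pics/topz3.png',cv2.resize(p[185:295,160:280],None,fx=5,fy=5,interpolation=cv2.INTER_CUBIC))
E
```

```text
(no output)
```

View pics/scz.png

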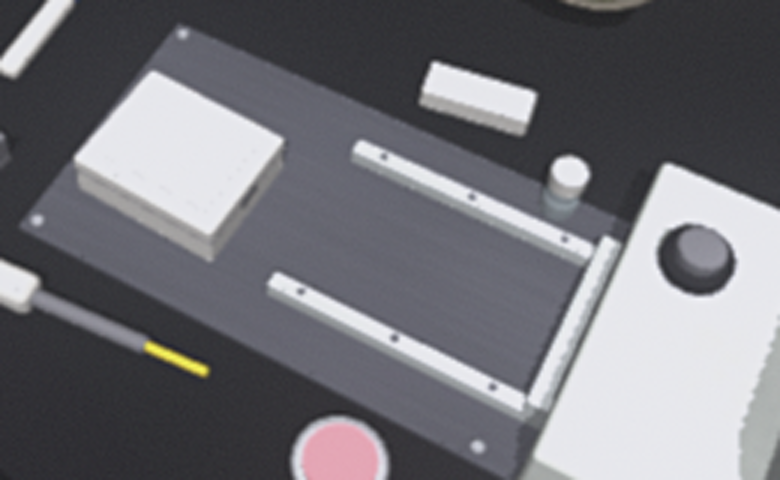

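View pics/topz2.png

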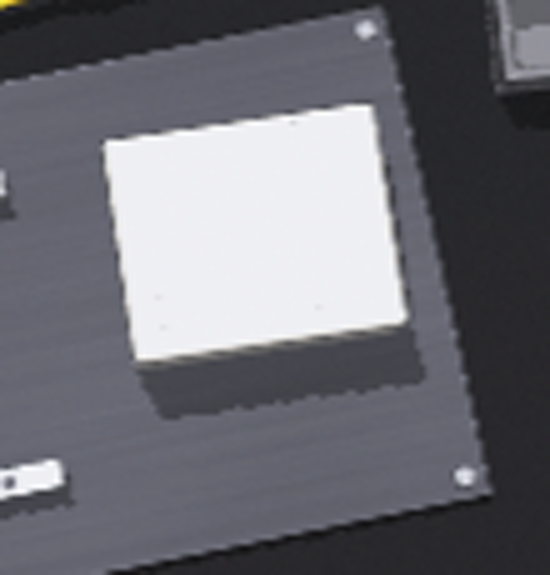

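View pics/topz3.png

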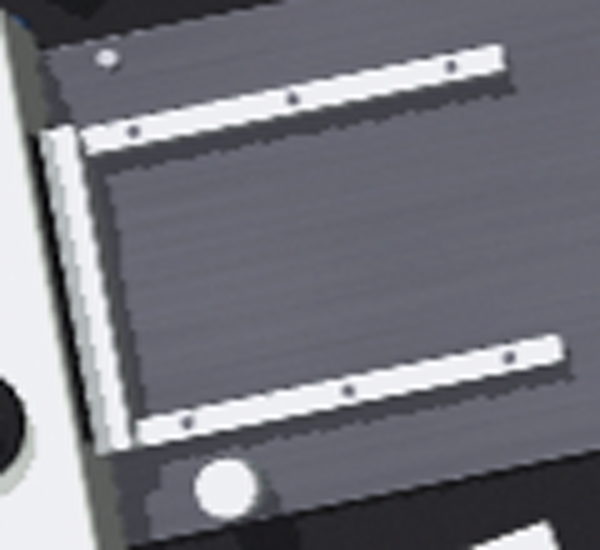

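```bash
cat > fit.py <<'E'
from h import *
from scipy.optimize import least_squares
def z2p(pts,s,o): return (np.array(pts,float)+.5)/s-.5+np.array(o)
ct,cs=cal('top'),cal('scene')
tb=z2p([(503,45),(505,68),(560,336),(565,361),(75,124),(132,443)],5,(160,185))
tb=np.vstack([tb,z2p([(382,8),(490,493)],5,(260,160))])
B=[(-20,-70,20),(-20,-58,20),(-20,58,20),(-20,70,20),(165,-70,36),(165,70,36),(-200,-110,6),(-200,110,6)]
sb=z2p([(267,284),(276,272),(352,153),(362,141),(530,402),(602,238),(22,226),(180,24)],3,(190,155))
tx=z2p([(104,143),(373,103),(406,320),(136,361)],5,(260,160))
sx=z2p([(209,235),(76,158),(152,72),(285,146)],3,(190,155))
X=[(58,-48,46),(-58,-48,46),(-58,48,46),(58,48,46)]
def T(q,P):
    c,s=np.cos(q[2]),np.sin(q[2]); P=np.array(P)/1000
    return np.c_[q[0]+c*P[:,0]-s*P[:,1],q[1]+s*P[:,0]+c*P[:,1],P[:,2]]
def fit(P,obs):
    f=lambda q:np.concatenate([(np.array([proj(c,x) for x in T(q,P)])-o).ravel() for c,o in obs])
    s=least_squares(f,[.4,.0,1.5],loss='soft_l1'); return s.x,f(s.x)
if __name__=='__main__':
  for o in ([(ct,tb)],[(cs,sb)],[(ct,tb),(cs,sb)]):
    q,e=fit(B,o); print('bed',q.round(4),np.degrees(q[2]).round(2)); 
  print(e.reshape(-1,2).round(1).tolist())
  b=q
  for o in ([(ct,tx)],[(cs,sx)],[(ct,tx),(cs,sx)]):
    q,e=fit(X,o); d=q[:2]-b[:2]; c,s=np.cos(b[2]),np.sin(b[2])
    print('box in bed',((c*d[0]+s*d[1])*1e3).round(1),((-s*d[0]+c*d[1])*1e3).round(1),np.degrees(q[2]-b[2]).round(2),q.round(4))
  print(e.reshape(-1,2).round(1).tolist())
E
python3 fit.py
```

```text
bed [0.5257 0.0249 1.7505] 100.29
bed [0.5246 0.0261 1.7513] 100.34
bed [0.5252 0.0254 1.7507] 100.3
[[-0.7, -0.1], [-0.0, 0.7], [-0.5, -0.3], [-0.4, 0.2], [-0.4, -0.0], [-0.2, 1.0], [0.2, -0.3], [0.2, 0.8], [-0.0, 0.5], [-0.2, 0.0], [0.1, -0.4], [-0.8, -0.3], [-1.4, 0.4], [0.7, -0.3], [-1.5, 0.1], [-0.2, -0.3]]
box in bed -120.6 -18.6 -3.12 [ 0.565  -0.0899  1.6962]
box in bed -118.9 -19.4 -4.08 [ 0.5655 -0.0881  1.6795]
box in bed -120.0 -18.6 -3.47 [ 0.565  -0.0893  1.6902]
[[-0.5, -0.8], [-0.2, -0.3], [0.2, 0.9], [-0.5, 0.3], [0.0, 0.7], [-1.5, 0.1], [-0.1, -1.0], [0.1, -2.0]]
```

```bash
cat > go.py <<'E'
from h import *
from scipy.spatial.transform import Rotation as Ro
import sys
b=np.array([.5252,.0254,1.7507])
Rb=np.array([[np.cos(b[2]),-np.sin(b[2])],[np.sin(b[2]),np.cos(b[2])]])
s=readout.state(); M=Ro.from_quat(s['ee_rot']).as_matrix(); p=s['ee_pos']
def bed(p): return np.r_[Rb.T@(p[:2]-b[:2]),p[2]]*1e3
def shift(x,y,z):
    w=np.r_[Rb@np.array([x,y])/1e3+b[:2],z/1e3]; return M.T@(w-p)*1e3
if __name__=='__main__':
    F=np.r_[Rb.T@s['ft_force'][:2],s['ft_force'][2]]
    print('t',round(s['time'],2),'bed',bed(p).round(1),'Fbed',F.round(2),'gap',round(s['finger_gap']*1e3,1))
    A=M.copy(); A[:2]=Rb.T@M[:2]; print('tool axes in bed (cols x y z)\n',A.round(3)); 
    print('jaw angle in bed deg',np.degrees(np.arctan2(A[1,2],A[0,2])).round(2))
    a=sys.argv[1:]
    for k in range(0,len(a),3): print(a[k:k+3],shift(*map(float,a[k:k+3])).round(1))
E
python3 go.py -120 -100 120 -120 -85 120
```

```text
t 0.15 bed [-470.4  414.8  238.3] Fbed [-0.45  0.73  0.61] gap 88.0
tool axes in bed (cols x y z)
 [[-0.194  0.001 -0.981]
 [ 0.981  0.    -0.194]
 [-0.    -1.    -0.001]]
jaw angle in bed deg -168.83
['-120', '-100', '120'] [-572.9  118.7 -243.9]
['-120', '-85', '120'] [-558.1  118.7 -246.8]
```

Emit:
move_arm(
  commands="-30 0 -13 1; -70 5 -30 2; -110 10 -47 3; -150 15 -64 4; -190 20 -81 5; -230 25 -98 6; -275 30 -117 7; -320 35 -136 8; -365 40 -155 9; -410 45 -175 10; -455 50 -194 11; -500 55 -213 11.2; -540 58 -230 11.2; -573 60 -244 11.2; -573 60 -244 11.2; -573 80 -244 11.2; -573 100 -244 11.2; -573 118 -244 11.2; -573 118 -244 11.2",
  fingers=60,
)

```text
time: 2.52
ee_pos: [0.6441, -0.0757, 0.1196]
ee_rot: [-0.064, 0.705, -0.704, 0.062]
ft_force: [-0.4, -0.8, 1.8]
finger_gap: 0.0599
```

```bash
python3 go.py -120 -100 30 -120 -90 30; python3 - <<'E'
from h import *
for n in ['top','scene']:
    p,d=vision.read_camera(n); cv2.imwrite(f'pics/{n}1.png',p[:,:,::-1])
E
```

```text
t 2.52 bed [-120.7  -98.9  119.6] Fbed [-0.75  0.53  1.85] gap 59.9
tool axes in bed (cols x y z)
 [[ 0.002  0.001 -1.   ]
 [ 1.     0.003  0.002]
 [ 0.003 -1.    -0.001]]
jaw angle in bed deg 179.91
['-120', '-100', '30'] [-1.4 89.6 -0.6]
['-120', '-90', '30'] [ 8.6 89.7 -0.6]
```

View pics/scene1.png

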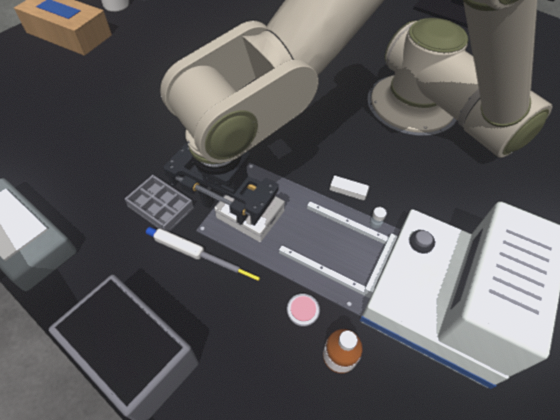

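Emit:
move_arm(
  commands="0 20 0 0; -1 40 0 0; -1 60 0 0; -1 75 0 0; -1 85 -1 0; -1 89 -1 0; -1 89 -1 0; -1 89 -1 0",
)

```text
time: 3.62
ee_pos: [0.6463, -0.0739, 0.0323]
ee_rot: [0.063, -0.704, 0.704, -0.064]
ft_force: [-0.2, 0.9, -0.9]
finger_gap: 0.06
```

```bash
python3 go.py -120 -57 28 ; python3 - <<'E'
from h import *
for n in ['top','scene']:
    p,d=vision.read_camera(n); cv2.imwrite(f'pics/{n}2.png',p[:,:,::-1])
    q=p[150:280,250:370] if n=='top' else p[140:270,150:290]
    cv2.imwrite(f'pics/{n}2z.png',cv2.resize(q[:,:,::-1],None,fx=4,fy=4,interpolation=cv2.INTER_CUBIC))
E
```

```text
t 3.62 bed [-119.4 -101.4   32.3] Fbed [ 0.97  0.07 -0.95] gap 60.0
tool axes in bed (cols x y z)
 [[ 0.001 -0.    -1.   ]
 [ 1.    -0.001  0.001]
 [-0.001 -1.     0.   ]]
jaw angle in bed deg 179.97
['-120', '-57', '28'] [44.4  4.3  0.7]
```

View pics/scene2z.png

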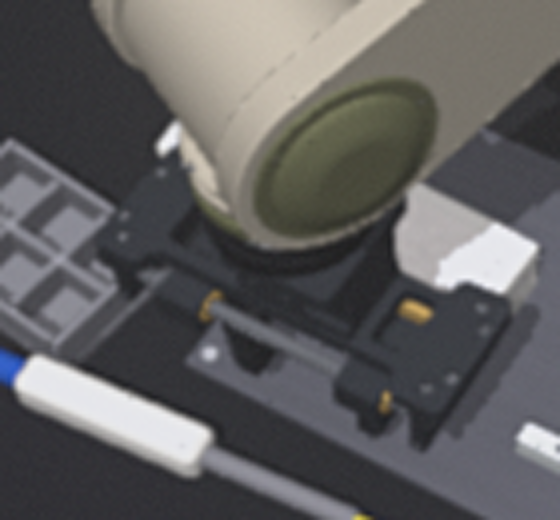

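Both fingers are down beyond the box's far side and clear of it. I'll make the aligning push towards bed +y.

Emit:
move_arm(
  commands="4 2 0 0; 8 4 0 0; 12 4 0 0; 16 4 0 0; 20 4 0 0; 23 4 0 0; 26 4 0 0; 29 4 0 0; 32 4 0 0; 35 4 0 0; 38 4 0 0; 40 4 0 0; 42 4 0 0; 43 4 0 0; 44 4 0 0; 44 4 0 0; 44 4 0 0",
)

```text
time: 5.85
ee_pos: [0.6027, -0.0817, 0.0278]
ee_rot: [0.063, -0.704, 0.704, -0.063]
ft_force: [1.8, 0.5, 1.0]
finger_gap: 0.06
```

```bash
python3 go.py -120 -57 28 -120 -95 28
```

```text
t 5.85 bed [-119.2  -57.1   27.8] Fbed [ 0.19 -1.91  0.99] gap 60.0
tool axes in bed (cols x y z)
 [[ 0.001 -0.    -1.   ]
 [ 1.     0.     0.001]
 [ 0.    -1.     0.   ]]
jaw angle in bed deg 179.97
['-120', '-57', '28'] [ 0.1 -0.2  0.8]
['-120', '-95', '28'] [-37.9  -0.2   0.7]
```

Emit:
move_arm(
  commands="-5 0 0 0; -15 0 0 0; -28 0 0 0; -36 0 0 0; -36 -20 0 0; -36 -50 0 0; -36 -80 0 0; -36 -100 0 0; -30 -102 20 10; -15 -102 40 20; 5 -102 60 30; 20 -102 85 40; 35 -102 100 50; 50 -102 115 60; 57 -102 125 70; 57 -102 135 80; 57 -102 140 90; 57 -102 140 90; 57 -102 140 90",
  fingers=45,
)

```text
time: 8.22
ee_pos: [0.5717, -0.2293, 0.1297]
ee_rot: [-0.452, -0.544, 0.544, 0.452]
ft_force: [0.3, 0.3, 0.5]
finger_gap: 0.0448
```

```bash
python3 go.py -205 0 120 -205 0 28; python3 - <<'E'
from h import *
ims=[]
for n in ['top','scene','wrist']:
    p,d=vision.read_camera(n); cv2.imwrite(f'pics/{n}3.png',p[:,:,::-1]); ims.append(cv2.resize(p[:,:,::-1],(400,300)))
    if n=='wrist': np.save('pics/wcal3.npy',np.array(list(vision.calibration(n).values()),dtype=object),allow_pickle=True)
cv2.imwrite('pics/all3.png',np.vstack([np.hstack(ims[:2]),np.hstack([ims[2],ims[2]*0])]))
E
```

```text
t 8.22 bed [-2.589e+02 -2.000e-01  1.297e+02] Fbed [ 0.23 -0.33  0.49] gap 44.8
tool axes in bed (cols x y z)
 [[ 1.     0.    -0.003]
 [ 0.003  0.     1.   ]
 [ 0.    -1.     0.   ]]
jaw angle in bed deg 90.17
['-205', '0', '120'] [53.9  9.7 -0. ]
['-205', '0', '28'] [ 53.9 101.7  -0. ]
```

View pics/all3.png

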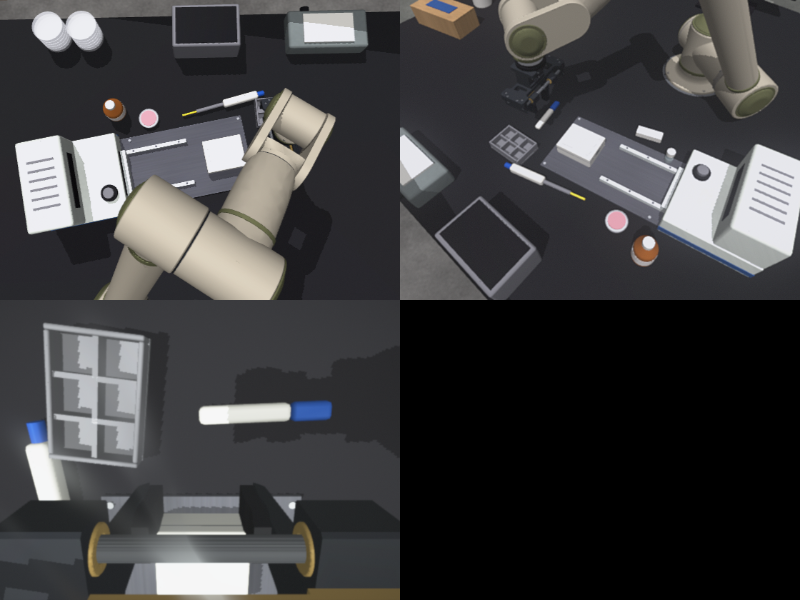

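```bash
python3 - <<'E'
from h import *
p=cv2.imread('pics/scene3.png')
cv2.imwrite('pics/scz3.png',cv2.resize(p[155:255,195:335],None,fx=5,fy=5,interpolation=cv2.INTER_CUBIC))
E
```

```text
(no output)
```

View pics/scz3.png

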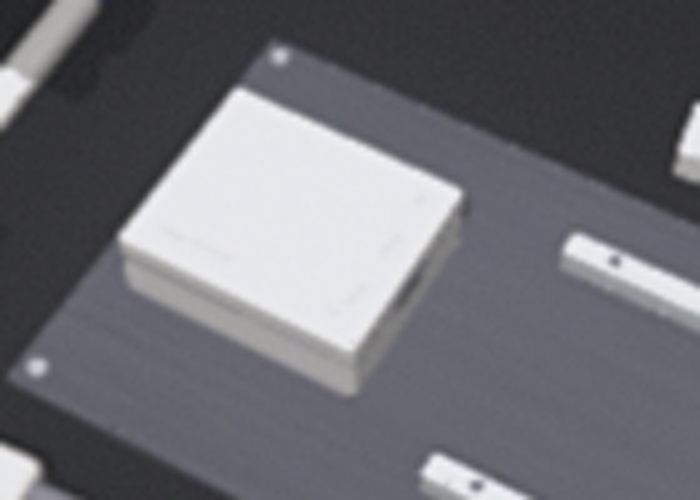

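```bash
cat > fb.py <<'E'
from fit import *
def box(c,pix,b=(.5252,.0254,1.7507)):
    q,e=fit(X,[(c,pix)]); d=q[:2]-np.array(b[:2]); co,s=np.cos(b[2]),np.sin(b[2])
    print('box in bed',((co*d[0]+s*d[1])*1e3).round(1),((-s*d[0]+co*d[1])*1e3).round(1),np.degrees(q[2]-b[2]).round(2),e.round(1))
E
python3 -c "
from fb import *
pix=z2p([(352,353),(119,240),(238,89),(465,193)],5,(195,155)); box(cs,pix)
print(fit(B,[(cs,sb)])[0])
box(cs,pix,fit(B,[(cs,sb)])[0])"
```

```text
box in bed -122.0 0.4 -0.1 [ 0.3  0.5 -0.5 -0.2 -0.1 -0.3  0.2 -0.1]
[0.52462871 0.02606032 1.75132266]
box in bed -122.8 0.0 -0.14 [ 0.3  0.5 -0.5 -0.2 -0.1 -0.3  0.2 -0.1]
```

The box is now at bed (-122, 0) and about 0° askew. I'll go down behind it and push in stages.

Emit:
move_arm(
  commands="20 10 0 0; 40 25 0 0; 52 45 0 0; 52 65 0 0; 52 85 0 0; 52 97 0 0; 52 101 0 0; 52 101 0 -0.1; 56 102 0 -0.1; 60 102 0 -0.2; 64 102 0 -0.2; 68 102 0 -0.2; 72 102 0 -0.2; 76 102 0 -0.2; 80 102 0 -0.2; 84 102 0 -0.2; 88 102 0 -0.2; 92 102 0 -0.2; 97 102 0 -0.2; 97 102 0 -0.2",
)

```text
time: 10.88
ee_pos: [0.5541, -0.1334, 0.0276]
ee_rot: [0.452, 0.544, -0.543, -0.453]
ft_force: [2.1, -0.4, 0.4]
finger_gap: 0.0449
```

```bash
python3 go.py 36 0 27
```

```text
t 10.88 bed [-161.4    0.    27.6] Fbed [-0.77 -1.95  0.43] gap 44.9
tool axes in bed (cols x y z)
 [[ 1.     0.001 -0.003]
 [ 0.003  0.     1.   ]
 [ 0.001 -1.     0.   ]]
jaw angle in bed deg 90.18
['36', '0', '27'] [197.4   0.8  -0.6]
```

```bash
python3 - <<'E'
from h import *
p,d=vision.read_camera('scene'); cv2.imwrite('pics/scene4.png',p[:,:,::-1])
cv2.imwrite('pics/scz4.png',cv2.resize(p[155:255,195:335,::-1],None,fx=5,fy=5,interpolation=cv2.INTER_CUBIC))
E
```

```text
(no output)
```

View pics/scz4.png

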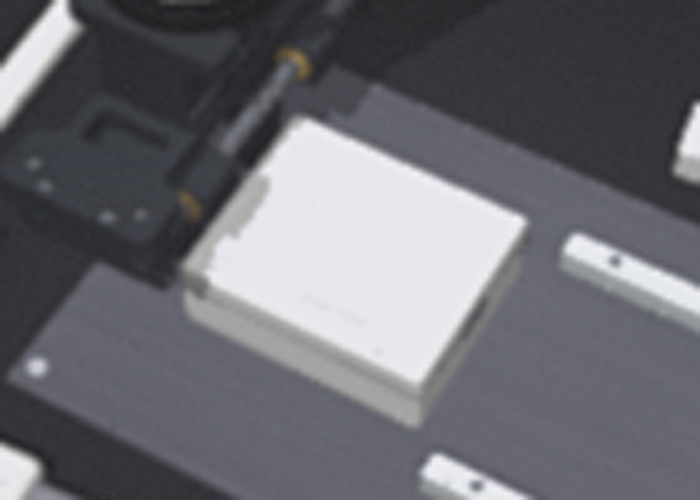

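```bash
python3 -c "
from fb import *
box(cs,z2p([(417,388),(183,268),(298,115),(527,220)],5,(195,155)))"
```

```text
box in bed -91.4 0.7 -0.33 [ 0.4 -0.1 -1.  -0.  -0.1 -0.2  0.5  0.3]
```

Emit:
move_arm(
  commands="4 0.5 0 0.1; 9 0.8 0 0.1; 15 1 0 0.2; 21 1 -0.2 0.2; 27 1 -0.3 0.2; 33 1 -0.4 0.2; 39 1 -0.5 0.2; 45 1 -0.5 0.2; 51 1 -0.5 0.2; 57 1 -0.5 0.2; 63 1 -0.5 0.2; 69 1 -0.5 0.2; 75 1 -0.5 0.2; 81 1 -0.5 0.2; 87 1 -0.5 0.2; 92 1 -0.5 0.2; 97 1 -0.5 0.2; 100 1 -0.5 0.2; 100 1 -0.5 0.2",
)

```text
time: 13.3
ee_pos: [0.5363, -0.0351, 0.0265]
ee_rot: [0.453, 0.543, -0.543, -0.454]
ft_force: [0.6, -0.4, -0.4]
finger_gap: 0.045
```

```bash
python3 go.py 36 0 27; python3 - <<'E'
from h import *
p,d=vision.read_camera('scene'); cv2.imwrite('pics/scene5.png',p[:,:,::-1])
cv2.imwrite('pics/scz5.png',cv2.resize(p[175:305,225:405,::-1],None,fx=4,fy=4,interpolation=cv2.INTER_CUBIC))
E
```

```text
t 13.3 bed [-61.5  -0.1  26.5] Fbed [-0.46 -0.53 -0.36] gap 45.0
tool axes in bed (cols x y z)
 [[ 1.     0.001  0.001]
 [-0.001  0.001  1.   ]
 [ 0.001 -1.     0.001]]
jaw angle in bed deg 89.97
['36', '0', '27'] [97.5 -0.4  0.1]
```

View pics/scz5.png

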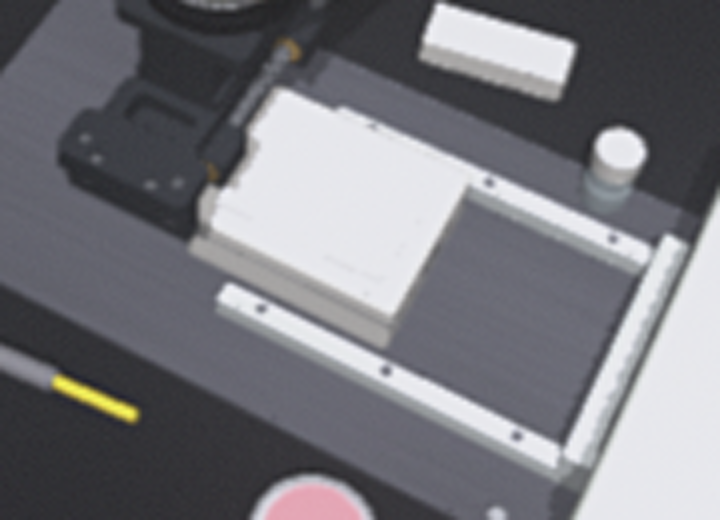

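```bash
python3 -c "
from fb import *
box(cs,z2p([(389,321),(203,222),(277,86),(470,182)],4,(225,175)))"
```

```text
box in bed 8.8 -2.2 -0.69 [ 0.5  0.5 -4.4 -0.7 -0.2  0.4  0.9 -0.3]
```

```bash
python3 -c "
from fb import *
from go import bed
for q in z2p([(389,321),(277,86),(470,182)],4,(225,175)): print(bed(ray(cs,*q,.046)).round(1))"
```

```text
[ 64.9 -50.5  46. ]
[-48.8  47.7  46. ]
[66.  43.3 46. ]
```

```bash
python3 - <<'E'
from h import *
p,d=vision.read_camera('top'); cv2.imwrite('pics/top5.png',p[:,:,::-1])
a=cv2.resize(p[180:290,160:300,::-1],None,fx=5,fy=5,interpolation=cv2.INTER_CUBIC)
cv2.imwrite('pics/tz5.png',a)
p=cv2.imread('pics/scene5.png'); cv2.imwrite('pics/scz5b.png',cv2.resize(p[190:270,270:370],None,fx=7,fy=7,interpolation=cv2.INTER_CUBIC))
E
```

```text
(no output)
```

View pics/tz5.png

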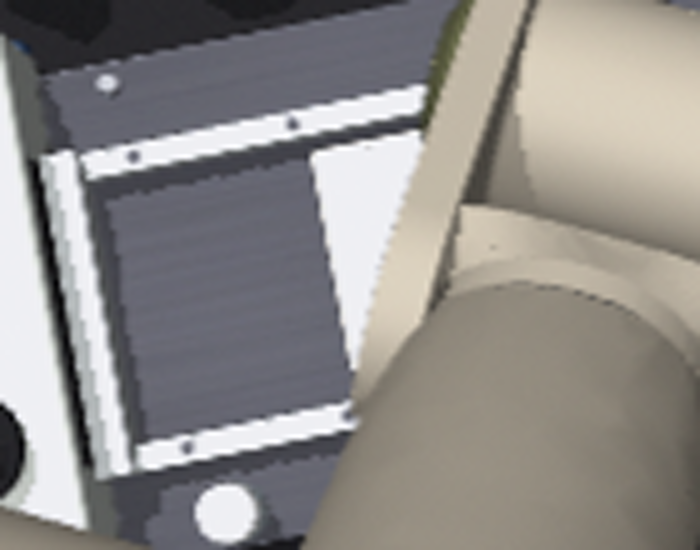

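View pics/scz5b.png

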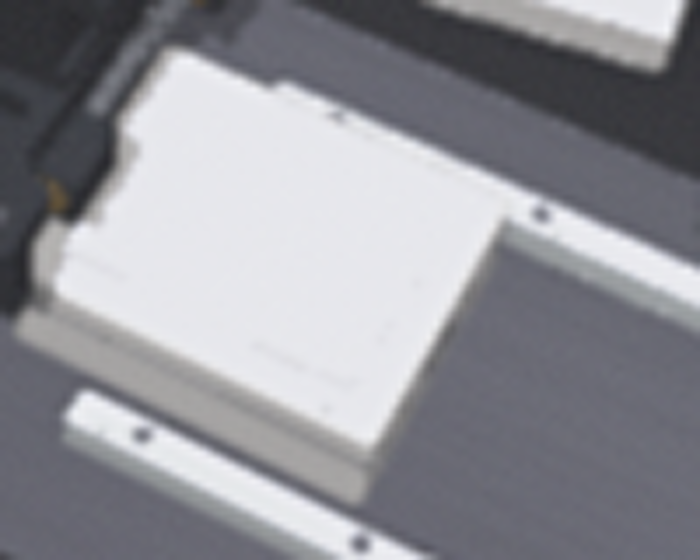

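```bash
python3 -c "
from fb import *
from go import bed
f=lambda c,q,z:print(bed(ray(c,*q,z)).round(1))
f(ct,z2p([(311,152)],5,(160,180))[0],.046)
f(ct,z2p([(417,131)],5,(160,180))[0],.046)
f(ct,z2p([(351,367)],5,(160,180))[0],.046)
print('scene')
f(cs,z2p([(372,455)],7,(270,190))[0],.046)
f(cs,z2p([(360,505)],7,(270,190))[0],.006)
f(cs,z2p([(55,297)],7,(270,190))[0],.046)
f(cs,z2p([(180,48)],7,(270,190))[0],.046)
f(cs,z2p([(505,212)],7,(270,190))[0],.046)
"
```

```text
[ 64.9 -47.   46. ]
[ 19.3 -46.9  46. ]
[65.3 45.3 46. ]
scene
[ 66.  -49.1  46. ]
[ 64.6 -44.    6. ]
[-35.5 -48.4  46. ]
[-45.9  48.5  46. ]
[65.  43.5 46. ]
```

The top view puts the box's far edge at bed y ≈ -47, square to the lane, so it's centred in the lane. I'll continue the push.

Emit:
move_arm(
  commands="4 0 0 0; 9 0 0 0; 15 0 0 0; 21 0 0 0; 27 0 0 0; 33 0 0 0; 39 0 0 0; 45 0 0 0; 51 0 0 0; 57 0 0 0; 63 0 0 0; 69 0 0 0; 75 0 0 0; 80 0 0 0; 85 0 0 0; 89 0 0 0; 92 0 0 0; 94 0 0 0; 96 0 0 0; 96 0 0 0",
)

```text
time: 15.9
ee_pos: [0.5195, 0.059, 0.0268]
ee_rot: [0.453, 0.543, -0.543, -0.453]
ft_force: [0.0, 0.0, 0.8]
finger_gap: 0.0452
```

```bash
python3 go.py 36 0 27; python3 - <<'E'
from h import *
p,d=vision.read_camera('scene'); cv2.imwrite('pics/scene6.png',p[:,:,::-1])
cv2.imwrite('pics/scz6.png',cv2.resize(p[195:305,275:415,::-1],None,fx=5,fy=5,interpolation=cv2.INTER_CUBIC))
E
```

```text
t 15.9 bed [34.1 -0.4 26.8] Fbed [ 0.02 -0.01  0.77] gap 45.2
tool axes in bed (cols x y z)
 [[ 1.     0.     0.001]
 [-0.001 -0.     1.   ]
 [ 0.    -1.    -0.   ]]
jaw angle in bed deg 89.96
['36', '0', '27'] [ 1.9 -0.2  0.4]
```

View pics/scz6.png

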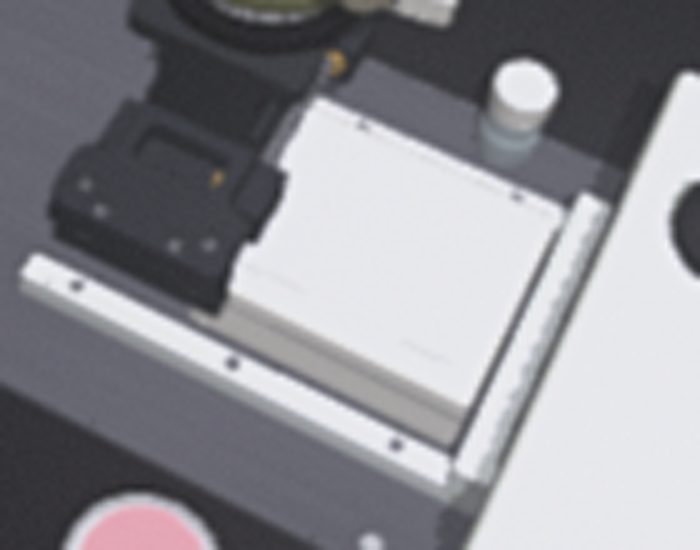

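Emit:
move_arm(
  commands="1 0 0 0; 2 0 0 0; 3 0 0 0; 3.5 0 0 0; 4 0 0 0; 4 0 0 0; 4 0 0 0",
)

```text
time: 16.82
ee_pos: [0.5191, 0.0623, 0.0268]
ee_rot: [-0.453, -0.543, 0.543, 0.453]
ft_force: [0.9, -5.1, 0.6]
finger_gap: 0.0451
```

```bash
python3 go.py
```

```text
t 16.82 bed [37.4 -0.6 26.8] Fbed [-5.18  0.03  0.61] gap 45.1
tool axes in bed (cols x y z)
 [[ 1.    -0.001  0.   ]
 [-0.    -0.001  1.   ]
 [-0.001 -1.    -0.001]]
jaw angle in bed deg 89.99
```

Emit:
move_arm(
  commands="0.5 0 0 0; 1 0 0 0; 1.5 0 0 0; 1.5 0 0 0; 1.5 0 0 0",
)

```text
time: 17.45
ee_pos: [0.5194, 0.0625, 0.0269]
ee_rot: [-0.454, -0.543, 0.543, 0.452]
ft_force: [2.5, -13.1, -0.1]
finger_gap: 0.045
```

```bash
python3 go.py
```

```text
t 17.45 bed [37.6 -0.9 26.9] Fbed [-13.31  -0.13  -0.08] gap 45.0
tool axes in bed (cols x y z)
 [[ 1.    -0.003 -0.001]
 [ 0.001 -0.001  1.   ]
 [-0.003 -1.    -0.001]]
jaw angle in bed deg 90.03
```

Emit:
move_arm(
  commands="-1 0 0 0; -3 0 0 0; -8 0 0 0; -16 0 0 0; -20 -10 0 0; -20 -30 0 0; -20 -60 0 0; -20 -90 0 0; -20 -115 0 0; -20 -125 0 0; -20 -125 0 0",
)

```text
time: 18.82
ee_pos: [0.5221, 0.0444, 0.152]
ee_rot: [0.453, 0.543, -0.543, -0.453]
ft_force: [0.3, -0.4, 0.5]
finger_gap: 0.0453
```

```bash
python3 - <<'E'
from fb import *
from go import bed
for n,c,(lo,hi) in (('top',ct,((135,255),(170,285))),('scene',cs,((405,225),(440,260)))):
    p=cv2.imread(f'pics/{n}0.png').astype(int); g=p.sum(2)/3
    sub=g[lo[1]:hi[1],lo[0]:hi[0]]
    m=((sub>75)&(sub<170)).astype(np.uint8); m=cv2.morphologyEx(m,cv2.MORPH_OPEN,np.ones((3,3),np.uint8))
    k,l,st,ce=cv2.connectedComponentsWithStats(m,connectivity=4)
    for i in range(1,k):
        if st[i,4]>40: print(n,st[i],bed(ray(c,ce[i][0]+lo[0],ce[i][1]+lo[1],.097)).round(1))
E
python3 go.py 222 50 150
python3 - <<'E'
from h import *
p,d=vision.read_camera('scene'); cv2.imwrite('pics/scene7.png',p[:,:,::-1])
cv2.imwrite('pics/scz7.png',cv2.resize(p[195:305,275:415,::-1],None,fx=5,fy=5,interpolation=cv2.INTER_CUBIC))
E
```

```text
top [  9   7  15  16 196] [221.4  50.1  97. ]
scene [ 10   5  19  18 255] [221.1  48.3  97. ]
t 18.82 bed [ 19.2  -0.4 152. ] Fbed [-0.45 -0.19  0.53] gap 45.3
tool axes in bed (cols x y z)
 [[ 1.    -0.     0.001]
 [-0.001 -0.001  1.   ]
 [-0.    -1.    -0.001]]
jaw angle in bed deg 89.96
['222', '50', '150'] [202.7   2.   50.5]
```

View pics/scz7.png

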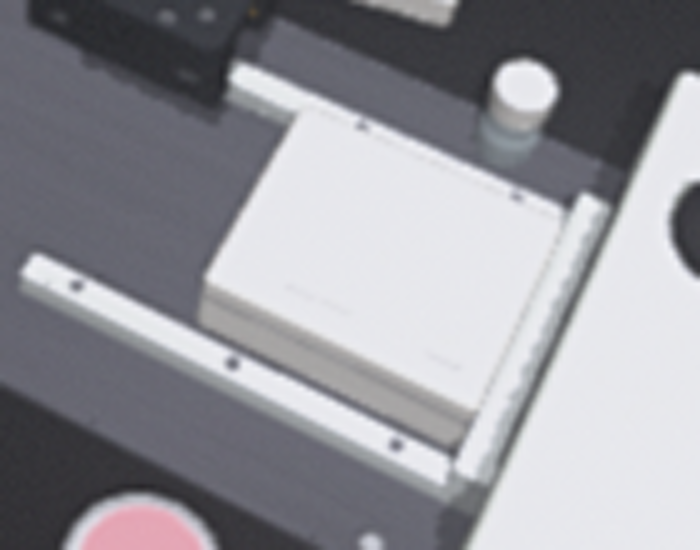

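The box sits flush against the stop, centred in the lane. Next is the key.

Emit:
move_arm(
  commands="15 0 4 0; 40 0 10 0; 70 0 17 0; 100 0 25 0; 130 0 32 0; 160 0 40 0; 185 0 46 0; 202 0 50 0; 202 0 50 0; 202 0 50 0; 202 15 50 0; 202 30 50 0; 202 42 50 0; 202 45 50 0; 202 45 50 0",
  fingers=0,
)

```text
time: 20.75
ee_pos: [0.4361, 0.1655, 0.0951]
ee_rot: [0.413, 0.585, -0.533, -0.451]
ft_force: [0.2, -0.7, -0.9]
finger_gap: 0.0003
```

```bash
python3 go.py 222 50 97 222 50 91;python3 - <<'E'
from h import *
p,d=vision.read_camera('scene'); cv2.imwrite('pics/scene8.png',p[:,:,::-1])
cv2.imwrite('pics/scz8.png',cv2.resize(p[150:310,340:540,::-1],None,fx=4,fy=3.6,interpolation=cv2.INTER_CUBIC))
E
```

```text
t 20.75 bed [153.8  62.5  95.1] Fbed [-0.69 -0.04 -0.85] gap 0.3
tool axes in bed (cols x y z)
 [[ 0.993  0.089 -0.073]
 [ 0.075 -0.02   0.997]
 [ 0.087 -0.996 -0.026]]
jaw angle in bed deg 94.2
['222', '50', '97'] [ 67.    4.4 -17.5]
['222', '50', '91'] [ 66.5  10.4 -17.4]
```

View pics/scz8.png

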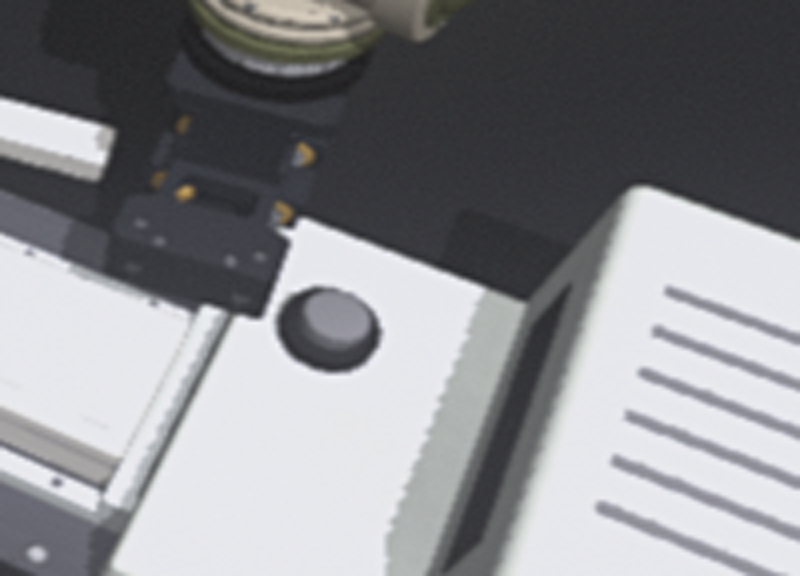

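```bash
python3 -c "
from h import *
print(readout.state()['joints'].round(3))"
```

```text
[0.058 0.399 1.762 0.11  0.975 2.883]
```

The last joint hit its range limit, and nothing was touched. I'll back out up and away, and check that the tool comes back upright.

Emit:
move_arm(
  commands="0 -20 0 0; 0 -45 0 0; -20 -60 0 0; -50 -60 -5 0; -80 -60 -10 0; -110 -60 -10 0; -110 -60 -10 0; -110 -60 -10 0",
)

```text
time: 21.8
ee_pos: [0.4731, 0.057, 0.1462]
ee_rot: [0.414, 0.585, -0.532, -0.451]
ft_force: [-0.6, 0.2, 0.8]
finger_gap: 0.0008
```

```bash
python3 go.py 205 50 150; python3 -c "
from h import *
print(readout.state()['joints'].round(3))"
```

```text
t 21.8 bed [ 40.4  45.6 146.2] Fbed [0.31 0.55 0.8 ] gap 0.8
tool axes in bed (cols x y z)
 [[ 0.993  0.089 -0.073]
 [ 0.075 -0.02   0.997]
 [ 0.087 -0.996 -0.027]]
jaw angle in bed deg 94.2
['205', '50', '150'] [164.1  10.7  -7.8]
[-0.179  0.347  1.654  0.099  1.154  2.668]
```

Emit:
move_arm(
  commands="0 -10 0 -10; 0 -20 0 -20; 0 -20 0 -30; 0 -20 0 -40; 0 -20 0 -50; 0 -20 0 -60; 0 -20 0 -70; 0 -20 0 -80; 0 -20 0 -90; 0 -20 0 -100; 0 -20 0 -110; 0 -20 0 -120; 0 -20 0 -130; 0 -20 0 -140; 0 -20 0 -150; 0 -20 0 -160; 0 -20 0 -170; 0 -20 0 -180; 0 -20 0 -184; 0 -20 0 -184",
)

```text
time: 24.3
ee_pos: [0.4729, 0.0556, 0.166]
ee_rot: [-0.547, 0.43, -0.395, 0.601]
ft_force: [0.8, -0.3, -0.5]
finger_gap: 0.0002
```

```bash
python3 go.py 215 50 150 215 50 107; python3 -c "
from h import *
print(readout.state()['joints'].round(3))"
```

```text
t 24.3 bed [ 39.1  46.  166. ] Fbed [-0.41 -0.73 -0.51] gap 0.2
tool axes in bed (cols x y z)
 [[-0.986  0.089  0.143]
 [-0.145 -0.02  -0.989]
 [-0.085 -0.996  0.033]]
jaw angle in bed deg -81.79
['215', '50', '150'] [-172.7   31.5   20.7]
['215', '50', '107'] [-169.    74.3   19.3]
[-0.182  0.321  1.625  0.097  1.209 -0.541]
```

Emit:
move_arm(
  commands="-15 3 2 2; -40 7 5 4; -70 13 8 6; -100 18 12 8; -130 24 16 8; -155 28 19 8; -173 31 21 8; -173 31 21 8; -172 45 20 8; -171 55 20 8; -170 65 20 8; -169 72 19 8; -169 72 19 8; -169 72 19 8",
)

```text
time: 26.05
ee_pos: [0.4378, 0.2268, 0.1093]
ee_rot: [-0.518, 0.471, -0.432, 0.569]
ft_force: [0.9, -0.6, -0.4]
finger_gap: 0.0005
```

```bash
python3 go.py 215 50 97 215 50 90;python3 - <<'E'
from h import *
print(readout.state()['joints'].round(3))
p,d=vision.read_camera('scene'); cv2.imwrite('pics/scene9.png',p[:,:,::-1])
cv2.imwrite('pics/scz9.png',cv2.resize(p[150:310,340:540,::-1],None,fx=4,fy=3.6,interpolation=cv2.INTER_CUBIC))
E
```

```text
t 26.05 bed [213.8  49.9 109.3] Fbed [-0.77 -0.74 -0.44] gap 0.5
tool axes in bed (cols x y z)
 [[-0.996  0.089  0.004]
 [-0.005 -0.021 -1.   ]
 [-0.089 -0.996  0.021]]
jaw angle in bed deg -89.8
['215', '50', '97'] [-0.1 12.4 -0.3]
['215', '50', '90'] [ 0.5 19.3 -0.5]
[ 0.191  0.411  1.681  0.103  1.03  -0.046]
```

View pics/scz9.png

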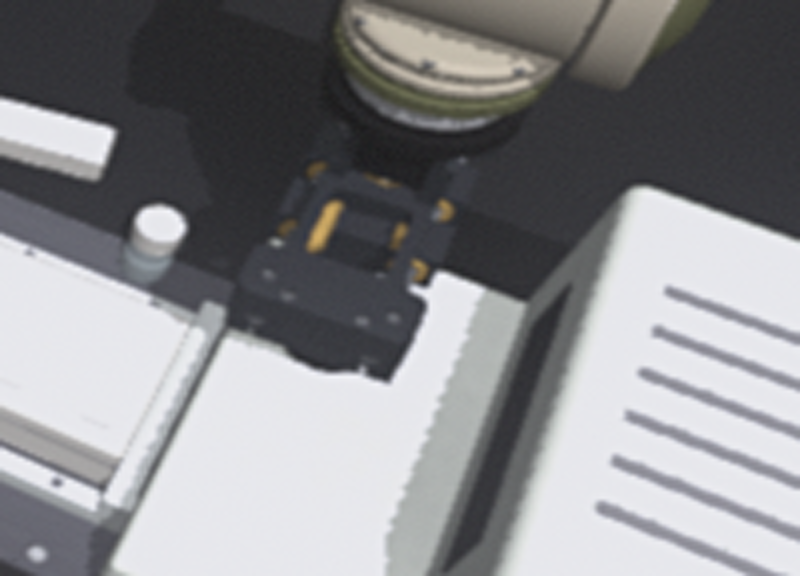

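Emit:
move_arm(
  commands="0 4 0 0; 0 8 0 0; 0 11 0 0; 0 13 0 0; 0 15 0 0; 0 16.5 0 0; 0 17.5 0 0; 0 17.5 0 0",
)

```text
time: 27.1
ee_pos: [0.4378, 0.2281, 0.092]
ee_rot: [-0.518, 0.471, -0.432, 0.569]
ft_force: [-2.4, -4.1, 7.2]
finger_gap: 0.0004
```

```bash
python3 go.py 215 50 90
```

```text
t 27.1 bed [215.1  49.7  92. ] Fbed [-3.58  3.07  7.24] gap 0.4
tool axes in bed (cols x y z)
 [[-0.996  0.088  0.004]
 [-0.006 -0.021 -1.   ]
 [-0.088 -0.996  0.021]]
jaw angle in bed deg -89.78
['215', '50', '90'] [ 0.3  2.  -0.3]
```

Emit:
move_arm(
  commands="0 0.5 0 0; 0 1 0 0; 0 1.5 0 0; 0 1.5 0 0; 0 1.5 0 0; 0 1.5 0 0",
)

```text
time: 27.85
ee_pos: [0.4379, 0.2281, 0.0916]
ee_rot: [-0.518, 0.47, -0.432, 0.569]
ft_force: [-6.3, -7.2, 20.6]
finger_gap: 0.0005
```

```bash
python3 go.py 215 50 120
```

```text
t 27.85 bed [215.1  49.7  91.6] Fbed [-5.95  7.48 20.59] gap 0.5
tool axes in bed (cols x y z)
 [[-0.996  0.088  0.004]
 [-0.006 -0.021 -1.   ]
 [-0.088 -0.996  0.022]]
jaw angle in bed deg -89.77
['215', '50', '120'] [ -2.4 -28.3   0.3]
```

The key is hard against its end: 20.6 N, with only 0.4 mm of further travel. I'll let go of it and back away.

Emit:
move_arm(
  commands="0 -2 0 0; 0 -6 0 0; -1 -15 0 0; -2 -30 0 0; -4 -50 0 0; -5 -70 0 0; -5 -85 0 0; 20 -95 -5 0; 50 -100 -20 0; 80 -105 -40 0; 100 -110 -60 0; 120 -110 -80 0; 140 -110 -100 0; 160 -110 -120 0; 160 -110 -120 0; 160 -110 -120 0",
)

```text
time: 29.85
ee_pos: [0.3492, 0.0403, 0.1833]
ee_rot: [-0.517, 0.471, -0.432, 0.569]
ft_force: [-0.2, 0.5, 0.3]
finger_gap: 0.0005
```

```bash
python3 go.py;python3 - <<'E'
from h import *
p,d=vision.read_camera('scene'); cv2.imwrite('pics/scene10.png',p[:,:,::-1])
cv2.imwrite('pics/scz10.png',cv2.resize(p[190:310,270:450,::-1],None,fx=4,fy=4,interpolation=cv2.INTER_CUBIC))
E
```

```text
t 29.85 bed [ 46.1 170.5 183.3] Fbed [0.57 0.14 0.28] gap 0.5
tool axes in bed (cols x y z)
 [[-0.996  0.089  0.003]
 [-0.005 -0.021 -1.   ]
 [-0.089 -0.996  0.022]]
jaw angle in bed deg -89.81
```

View pics/scene10.png

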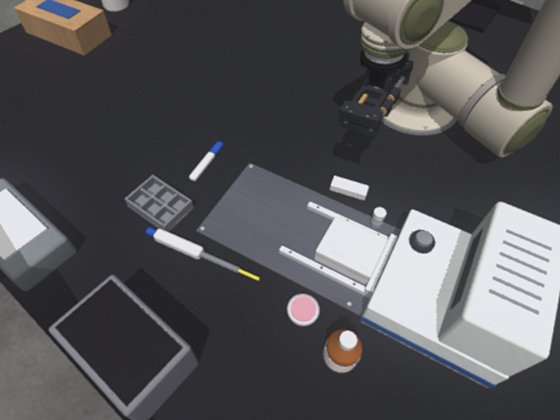

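View pics/scz10.png

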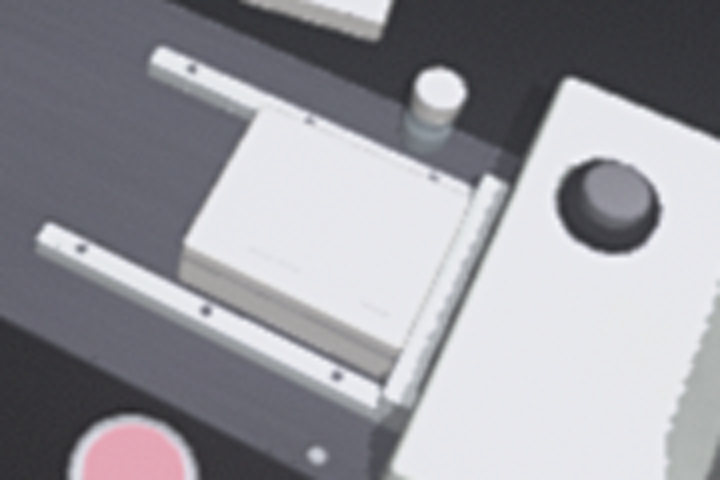

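```bash
python3 - <<'E'
from fb import *
box(cs,z2p([(398,352),(183,243),(262,108),(472,190)],4,(270,190)))
a=cv2.imread('pics/scene0.png').astype(int);b=cv2.imread('pics/scene10.png').astype(int)
d=np.abs(a-b).max(2)
for n,(u0,v0,u1,v1) in dict(vial=(368,205,390,230),dish=(285,292,322,328),pip=(142,225,262,285),mailer=(328,174,372,202),reagent=(322,328,366,374),marker=(186,140,226,182),tray=(122,173,195,228),key=(408,226,438,256)).items(): print(n,(d[v0:v1,u0:u1]>50).sum())
r.finish_job()
E
```

```text
box in bed 106.1 -0.5 0.44 [ 1.  -0.3 -0.7  0.2 -0.3 -1.5  0.1  1.8]
vial 0
dish 0
pip 260
mailer 0
reagent 0
marker 0
tray 0
key 0
the job is handed in; nothing more can be done
```

```bash
python3 - <<'E'
import cv2,numpy as np
a=cv2.imread('pics/scene0.png').astype(int);b=cv2.imread('pics/scene10.png').astype(int)
v,u=np.nonzero(np.abs(a-b).max(2)[225:285,142:262]>50); print(u.min()+142,u.max()+142,v.min()+225,v.max()+225)
E
```

```text
231 261 225 241
```

The slide box is at the end stop, and the load key was pressed fully down and let go. I then backed the arm off and handed the job in at about 30 s.

- **Line-up:** I squared and centred the box with a two-finger push on its far side. Before it entered the lane I measured it about 1 mm off centre and 0.3° askew.
- **Push to the stop:** I pushed from behind with two fingertips kept above rail height, until the box met the stop at 13 N.
- **Key:** The shut fingertips pressed it to a hard end at 20.6 N, with only 0.4 mm more travel, well past the 5 N it needs.

**Last checks:**
- **Box:** at bed (106.1, -0.5) mm and about 0.4° askew, against a home of (107, 0); that is within what the picture can resolve.
- **Key:** its image is unchanged from the start, so it is back up.
- **Other lab things:** unchanged in the scene picture. The pipette area did show changed pixels, but they lie where the box used to stand, not on the pipette.
- **Rails:** I saw no contact in any picture or force reading, but I judged this only from those moments.

**What went wrong:**
- **First approach to the key:** it ran the last joint to its range limit (measured 2.883 against 2.88 rad) and left the tool tilted about 5°. I backed out without touching anything, turned the gripper half round and pressed with the tilt still there.
- **One box reading in the lane:** it disagreed, giving -2 mm and -0.7°. A gripper shadow hid a corner, and the top view showed the box centred.

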